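# Make up two sampling kits from mixed stock

### The job

Make up the two sampling kits from the stock on the worktop: the black-capped amber bottle and the white-capped vial go into the blue tray; the orange-capped bottle, the blue-capped vial and the green-lidded jar go into the yellow tray. Stand each one upright in the middle of a round pad of its tray, any pad but only one thing to a pad. Tip nothing over on the way, and leave the small fuse carton, which belongs to neither kit, where it lies.

Things in the scene. Friction and masses are not known exactly. Their poses are not given: they have to be found in the camera images.
- amber_mid (a point): amber bottle with black screw cap and white label, 48 mm diameter, 98 mm tall (straight body up to 62 mm), standing upright and loose; the point is its centre, half-way up, z up
- vial_white_mid (a point): small clear vial with white cap and white content, 22 mm diameter, 50 mm tall, standing upright and loose; the point is its centre, half-way up, z up
- flask_mid (a point): white bottle with orange cap, 34 mm diameter, 75 mm tall (straight body up to 41 mm, then a sloping shoulder; cap 18 mm wide from 59 mm up), standing upright and loose; the point is its centre, half-way up, z up
- vial_blue_mid (a point): small clear vial with blue cap, 22 mm diameter, 46 mm tall, standing upright and loose; the point is its centre, half-way up, z up
- jar_green_mid (a point): small jar with green lid, 32 mm diameter, 56 mm tall (straight body up to 24 mm, narrower neck, lid 30 mm wide from 40 mm to the top), standing upright and loose; the point is its centre, half-way up, z up
- fuses_mid (a point): small white and orange fuse carton, 24 x 36 x 11 mm, lying loose among the stock, belongs to neither kit; the point is its centre
- press_knob (a point): centre of the black ball knob, 34 mm in diameter, on the lever of the blue press; fixed, it overhangs the back of the worktop in the air: keep the gripper and wrist clear of it
- tray_blue: blue kit tray, fixed, 78 mm (its x) by 212 mm (its y), open on top; rim 14 mm high and 3 mm thick, floor 3 mm thick. Two 10 mm high cross walls divide it into three pockets, each about 72 mm (x) by 65 mm (y), each with a round dark pad of 54 mm diameter on its floor, centred at y = -68, 0 and +68 mm, x = 0 in the tray's frame. Origin: middle of its underside on the worktop; z up
- tray_yellow: yellow kit tray, fixed, 78 mm (its x) by 212 mm (its y), open on top; rim 14 mm high and 3 mm thick, floor 3 mm thick. Two 10 mm high cross walls divide it into three pockets, each about 72 mm (x) by 65 mm (y), each with a round dark pad of 54 mm diameter on its floor, centred at y = -68, 0 and +68 mm, x = 0 in the tray's frame. Origin: middle of its underside on the worktop; z up
Things that resemble listed ones, but are neither listed nor needed, are in the scene too. Of the things like the part that bears jar_green_mid, leave any that is purple or red; of the rest the smaller one is meant.

How it is judged:
By the outcome, as a careful person would: the job done as asked, in the order asked, and still so for the second after the job is handed in, with the robot touching nothing.
It also fails if it takes over 128 s, if anything falls off the work surface, if the arm or the gripper's body presses on something with over 40 N, if the wrist force passes 120 N, or if a joint passes its speed limit or range.

### The arm

A 6-joint arm with a two-finger parallel gripper is mounted at the origin on a cart in front of the work surface, level with it; the furniture and walls round the work are solid. World frame = base frame: x ahead of the robot, y to its left, z up, the work surface at z = 0. Lengths are in m, angles in rad, forces in N, time in s.
With the tool pointing down it reaches from about 0.4 to 0.925 m from the base axis. Payload 3.4 kg.
Tool frame: the origin (TCP) lies at the very end of the fingers, on their centre line; the grasp point (between the pads) lies 19 mm behind it; z points along the fingers, y is the line along which they close (so a half turn about z gives the same grasp; the last joint's range is limited). The gripper opens to 85 mm and grips with 20 to 120 N. Pads are 22 mm wide; open, the fingers measure 114 mm over their backs; the gripper's body (76 mm by 85 mm) begins 54 mm behind the grasp point. The pads swing forward as they close: fully open they stand 13 mm farther back than shut.
Start: joints at [1.212, 0.307, 1.506, -0, 1.328, -0.073], TCP at [0.162, 0.552, 0.231] pointing down, gripper open.
Joint ranges: [-3.12, 3.12], [-1.05, 2.28], [0.14, 2.33], [-1.42, 4.57], [0.1, 2.73], [-2.68, 2.68]. Speed limits (rad/s): [2.57, 2.57, 3.14, 3.14, 3.14, 3.14].

### API

Orientations are given as a unit quaternion [x, y, z, w].
In Python, from plant import * gives the robot as it stands. Calls block until the motion is done:
- move_to(position, orientation): joint-space move of the TCP to a pose.
- servo_line(position, ori=None, rate=0.15, until_force=None): straight line of the TCP; ori=None keeps the orientation; rate is the mean speed in m/s. With until_force (N) it stops when the force on the tool has changed by that much, and returns True; else False.
- move_joints(angles): joint-space move.
- gripper_open() and close_gripper(): open the fingers fully, or close them until they stop; the grip force is fixed at half the most.
- pause(seconds).
- solve_ik(position, orientation): joint angles nearest the present ones, or None.
- read_state(): the state.
- get_image(name): name is "side" or "top"; returns the picture (420x560x3 uint8, red, green, blue); there is no depth.
- calibration(name): a dict with "fx", "fy", "cx", "cy" (pixels), "cam_to_world" (4x4, takes a point from camera to world coordinates). Camera axes: x right, y down, z forward; pixel columns grow to the right and rows downward; lengths in m; the calibration is good to about 2 mm. A picture is of the moment at which its call begins. calibration takes no time and is no camera call.
A pose or a line that the arm cannot do raises IKError and nothing moves.
- hand_in(): hands the job in; it is judged then, once.
Trained networks look in the newest picture that a camera, given by its name, has taken for a name from the list of things; names that differ only in an ending like _2 or _b are one class to them, and where a whole thing is asked for, a point or a joint stands for the part that bears it (a point fixed in the world has none). Each returns a list of dicts, best first, with "p" (0 to 1); they miss things now and then, are a little off and sometimes report something else, mostly with a low value. They report only what shows in the picture. A call takes as long as a camera call. They do not tell look-alikes from the thing itself.
- outline_of(camera, query): "pixels" (420x560 bool, what is visible of it) and "position" ([column, row] in pixels, amid what is visible of it).
The state is a dict: "t": time; "q": joint angles; "qvel": joint speeds; "joint_efforts": joint torques, N m; "tool_pos": TCP position; "eef_rot": TCP orientation; "contact_force": force on the tool from outside, world axes, zero at the start; "ft_torque": the same for the moment, N m; "opening": finger opening in m; "gripper_force": force on a finger pad.
Only numpy, scipy, OpenCV 4.12 (cv2) and the standard library are available. Lean on these libraries where they do the work, as an engineer would, in place of code of your own. Each camera call takes 0.05 s, during which the arm holds its last target. There are 200 camera calls.

## Working session

There is one attempt and no reset: what is moved stays moved. The work goes in short steps, each a Python script; the robot and the scene stay as the last script left them, time stands still between calls to the robot, and variables do not carry over. Pictures are saved under pics/ and viewed, at most 14 in all, crops included, and the job is handed in when it is done.

```bash
mkdir -p pics; python3 - <<'E'
from plant import *
import cv2,numpy as np
for c in("top","side"):
    im=get_image(c); cv2.imwrite(f"pics/{c}0.png",im[:,:,::-1])
    k=calibration(c); print(c,k["fx"],k["cx"],k["cy"],np.round(k["cam_to_world"],3).tolist())
    for n in["amber_mid","vial_white_mid","flask_mid","vial_blue_mid","jar_green_mid","fuses_mid","tray_blue","tray_yellow"]:
        print(c,n,[(np.round(d["position"]).tolist(),round(d["p"],2),int(d["pixels"].sum())) for d in outline_of(c,n)])
print(read_state()["t"],read_state()["eef_rot"])
E
```

```text
top 457.5984121075319 276.09913106398454 209.84541116027515 [[0.002, -0.984, 0.176, 0.355], [-1.0, -0.005, -0.016, 0.053], [0.017, -0.176, -0.984, 1.438], [0.0, 0.0, 0.0, 1.0]]
top amber_mid [([329.0, 187.0], 0.57, 250)]
top vial_white_mid [([300.0, 218.0], 0.43, 65)]
top flask_mid [([283.0, 257.0], 0.64, 102), ([258.0, 194.0], 0.17, 68)]
top vial_blue_mid [([359.0, 208.0], 0.38, 39)]
top jar_green_mid [([357.0, 170.0], 0.67, 183), ([272.0, 238.0], 0.66, 115), ([193.0, 182.0], 0.59, 195)]
top fuses_mid [([259.0, 194.0], 0.41, 84)]
top tray_blue [([237.0, 253.0], 0.64, 1705), ([329.0, 191.0], 0.6, 233)]
top tray_yellow [([187.0, 253.0], 0.93, 1789)]
side 455.7396094177012 276.493730140907 205.56688880205783 [[-0.966, -0.085, 0.245, 0.303], [-0.258, 0.4, -0.879, 1.001], [-0.024, -0.913, -0.408, 0.644], [0.0, 0.0, 0.0, 1.0]]
side amber_mid [([260.0, 223.0], 0.81, 525)]
side vial_white_mid [([279.0, 251.0], 0.53, 168)]
side flask_mid [([328.0, 262.0], 0.69, 308)]
side vial_blue_mid []
side jar_green_mid [([192.0, 318.0], 0.98, 767), ([267.0, 272.0], 0.7, 291), ([298.0, 266.0], 0.67, 282), ([249.0, 210.0], 0.47, 241)]
side fuses_mid [([238.0, 282.0], 0.61, 115), ([262.0, 224.0], 0.3, 505)]
side tray_blue [([295.0, 352.0], 0.69, 3502)]
side tray_yellow [([293.0, 350.0], 0.93, 3567), ([264.0, 224.0], 0.3, 530)]
0.9 [1.42416054e-01 9.89806884e-01 2.26452242e-05 1.69601664e-06]
```

View pics/top0.png

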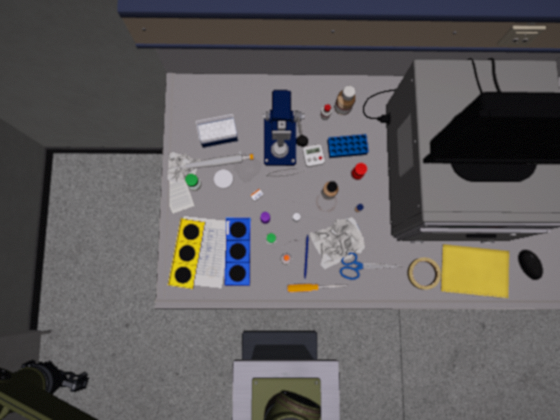

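View pics/side0.png

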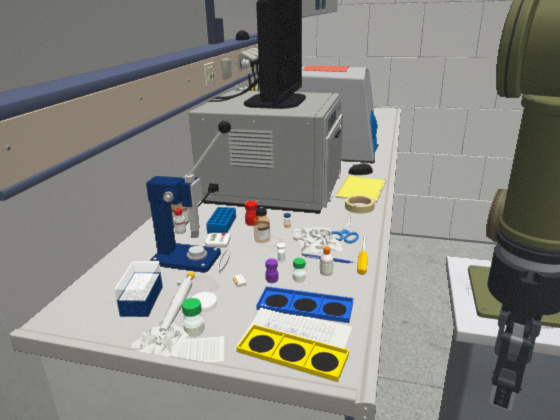

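The top view shows these targets:
- amber with black cap (331,188)
- white vial (297,217)
- orange-capped flask (286,258)
- blue vial (359,207)
- fuse carton (256,195)

**Jars:** green small (272,238), green large (193,182), purple (265,217), red (360,170). I rule out purple and red. Of the two greens, (272,238) fits because it is the smaller, and it appears in the side view at (299,268).

**Amber bottles:** (331,188) has the black cap. (346,98) has a white cap, so it is not the one.

I'll confirm these in one crop and calculate positions.

```bash
cat > vis.py <<'E'
from plant import *
import cv2,numpy as np
from scipy.optimize import least_squares
K={c:calibration(c) for c in("top","side")}
def proj(c,P):
    k=K[c];T=np.linalg.inv(k["cam_to_world"]);q=np.atleast_2d(P)@T[:3,:3].T+T[:3,3]
    return np.c_[k["fx"]*q[:,0]/q[:,2]+k["cx"],k["fy"]*q[:,1]/q[:,2]+k["cy"]]
def plane(c,uv,z):
    k=K[c];M=np.array(k["cam_to_world"]);d=M[:3,:3]@[(uv[0]-k["cx"])/k["fx"],(uv[1]-k["cy"])/k["fy"],1]
    return (M[:3,3]+d*(z-M[2,3])/d[2])[:2]
a=np.linspace(0,2*np.pi,40)
def cyl(c,xy,prof):  # prof: [(z,r)]; silhouette centroid
    P=np.vstack([np.c_[xy[0]+r*np.cos(a),xy[1]+r*np.sin(a),0*a+z] for z,r in prof])
    m=cv2.moments(cv2.convexHull(proj(c,P).astype(np.float32)));return np.array([m["m10"],m["m01"]])/m["m00"]
PROF=dict(amber_mid=[(0,.024),(.062,.024),(.098,.014)],vial_white_mid=[(0,.011),(.05,.011)],flask_mid=[(0,.017),(.041,.017),(.075,.009)],
 vial_blue_mid=[(0,.011),(.046,.011)],jar_green_mid=[(0,.016),(.056,.015)])
def find(n,near,z0=0,take=True,rad=14):
    """near: {cam:[col,row]}; returns xy fit, residual px, and per-camera xy"""
    obs={}
    for c,p in near.items():
        if take: get_image(c)
        L=[d for d in outline_of(c,n) if np.hypot(*(np.array(d["position"])-p))<rad]
        if L: r,cc=np.nonzero(L[0]["pixels"]);obs[c]=np.array([cc.mean(),r.mean()])
    pr=[(z+z0,r) for z,r in PROF[n]]
    fit=lambda cs:least_squares(lambda x:np.hstack([cyl(c,x,pr)-obs[c] for c in cs]),plane(cs[0],obs[cs[0]],.03),diff_step=1e-4)
    if not obs:return None
    f=fit(list(obs));return f.x.round(4),f.fun.round(1),{c:fit([c]).x.round(4) for c in obs}
NEAR=dict(amber_mid=dict(top=[330,188],side=[262,225]),vial_white_mid=dict(top=[298,217],side=[281,251]),flask_mid=dict(top=[285,257],side=[327,262]),
 vial_blue_mid=dict(top=[359,207],side=[287,220]),jar_green_mid=dict(top=[272,238],side=[299,269]))
E
python3 - <<'E'
from vis import *
t=get_image("top");s=get_image("side")
cr=lambda im,r,c,f:cv2.resize(im[r[0]:r[1],c[0]:c[1]],None,fx=f,fy=f,interpolation=cv2.INTER_CUBIC)
A=cr(t,(150,300),(165,375),3.5);B=cr(s,(195,375),(180,380),3)
A=A[:,:800];cv2.imwrite("pics/cropt.png",A[:,:,::-1]);cv2.imwrite("pics/crops.png",B[:,:,::-1])
for n in NEAR: print(n,find(n,NEAR[n],take=False))
for nm,z,(r0,r1,c0,c1) in[("blue",.003,(218,288,224,252)),("yellow",.003,(218,290,168,206))]:
    m=(t[r0:r1,c0:c1].max(2)<60).astype(np.uint8)
    nn,_,st,ce=cv2.connectedComponentsWithStats(m)
    for i in range(1,nn):
        if st[i,4]>60: print(nm,st[i,4],(ce[i]+[c0,r0]).round(1),plane("top",ce[i]+[c0,r0],z).round(4))
for nm,(r0,r1,c0,c1) in[("blue",(285,325,255,358)),("yellow",(325,378,235,350))]:
    m=(s[r0:r1,c0:c1].max(2)<60).astype(np.uint8)
    nn,_,st,ce=cv2.connectedComponentsWithStats(m)
    for i in range(1,nn):
        if st[i,4]>60: print("side",nm,st[i,4],(ce[i]+[c0,r0]).round(1),plane("side",ce[i]+[c0,r0],.003).round(4))
for n,p,z in[("fuse",[256,195],.005),("purple",[265,217],.03),("red",[360,170],.03),("scissors",[350,266],0)]:print(n,plane("top",p,z).round(3))
k=[np.r_[plane("top",[302,141],z),z] for z in np.arange(.05,.6,.01)]
print("knob",k[np.argmin([np.hypot(*(proj("side",x)[0]-[224,127])) for x in k])])
E
```

```text
amber_mid (array([ 0.6704, -0.1417]), array([ 0.4,  0.4, -0.5,  0.6]), {'top': array([ 0.6717, -0.1403]), 'side': array([ 0.6703, -0.146 ])})
vial_white_mid (array([ 0.5825, -0.033 ]), array([-0., -0.]), {'top': array([ 0.5825, -0.033 ])})
flask_mid (array([ 0.4535, -0.004 ]), array([-0., -0.]), {'side': array([ 0.4535, -0.004 ])})
vial_blue_mid (array([ 0.6166, -0.2317]), array([-0., -0.]), {'top': array([ 0.6166, -0.2317])})
jar_green_mid (array([0.5166, 0.0447]), array([ 0.3,  0.3, -0.3,  0.3]), {'top': array([0.5175, 0.0456]), 'side': array([0.5163, 0.043 ])})
blue 167 [237.6 229.5] [0.5473 0.1505]
blue 173 [237.3 250.9] [0.4796 0.1502]
blue 178 [237. 273.] [0.4112 0.15  ]
yellow 162 [190.7 231.5] [0.5401 0.2978]
yellow 168 [186.6 252.9] [0.4729 0.3083]
yellow 173 [182.5 274.6] [0.4056 0.3184]
side blue 174 [276.5 300.5] [0.5465 0.1481]
side blue 186 [304.9 304.5] [0.4785 0.1482]
side blue 197 [334.2 308.6] [0.4104 0.1481]
side yellow 285 [261.  343.4] [0.5396 0.2976]
side yellow 311 [291.7 352.2] [0.4722 0.3081]
side yellow 344 [324.3 361.4] [0.4047 0.3182]
fuse [0.658 0.093]
purple [0.583 0.064]
red [ 0.736 -0.237]
scissors [ 0.434 -0.203]
knob [ 0.71614232 -0.02755586  0.37      ]
```

View pics/cropt.png

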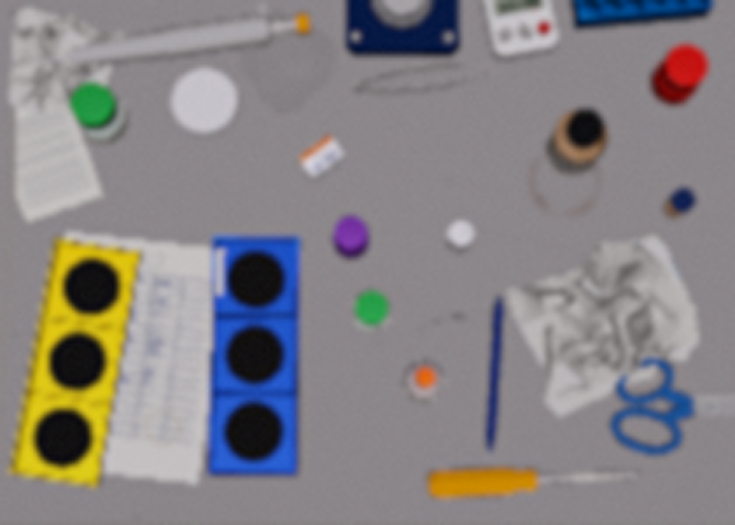

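View pics/crops.png

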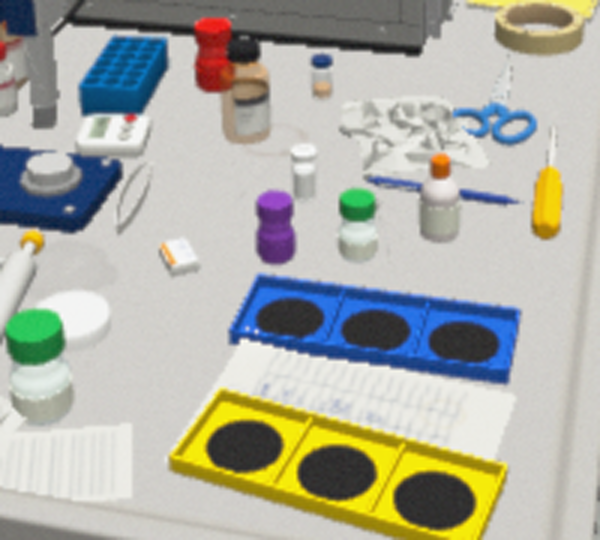

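The crops confirm the identities: the small green jar is at about (271,238), the black-capped amber at (330,187), and the purple and red jars are decoys. I'll check the three objects that only one camera found by their caps, then start.

```bash
cat > act.py <<'E'
from vis import *
def ori(phi): # tool down, closing line (tool y) at world angle phi from +y (ccw)
    c,s=np.cos(phi/2),np.sin(phi/2)   # Rz(phi)*rot180 about y -> quat
    return [-s,c,0,0]
def pick(xy,ztcp,phi=0,hov=.2):
    gripper_open() if read_state()["opening"]<.08 else None
    move_to([*xy,hov],ori(phi)); hit=servo_line([*xy,ztcp],rate=.15,until_force=8)
    close_gripper(); s=read_state(); print("grip",hit,s["tool_pos"].round(4) if hasattr(s["tool_pos"],"round") else s["tool_pos"],s["opening"],s["gripper_force"])
    servo_line([*xy,hov],rate=.2); s=read_state(); print("lifted",round(s["opening"],4),s["t"])
def place(xy,ztcp,phi=0,hov=.2):
    move_to([*xy,hov],ori(phi)); servo_line([*xy,ztcp+.025],rate=.2)
    hit=servo_line([*xy,ztcp-.001],rate=.04,until_force=5); s=read_state(); print("down",hit,np.round(s["tool_pos"],4),ztcp)
    gripper_open(); servo_line([*xy,hov],rate=.2); print("t",read_state()["t"])
E
python3 - <<'E'
from act import *
t=get_image("top");s=get_image("side")
def cen(im,c,f,rad=7):
    u,v=map(int,c);p=im[v-rad:v+rad+1,u-rad:u+rad+1].astype(float);m=f(p);r,q=np.nonzero(m);return np.array([q.mean()+u-rad,r.mean()+v-rad]),m.sum()
O=lambda p:(p[...,0]-p[...,2]>60)
W=lambda p:(p.min(2)>175)
B=lambda p:(p[...,2]-p[...,0]>25)
for nm,ct,cs,f,zt,zm in[("flask",(286,257),(326,252),O,.075,.067),("vw",(296,216),(281,246),W,.05,.044),("vb",(360,207),(287,217),B,.044,.039)]:
    for c,im,p,z in[("top",t,ct,zt),("side",s,cs,zm)]:
        e,n=cen(im,p,f);print(nm,c,e.round(1),n,plane(c,e,z).round(4))
print("knob res",proj("side",[.716,-.0276,.37]))
for q in[(.5825,-.033,.012),(.6166,-.2317,.012),(.4056,.3184,.02),(.6704,-.1417,.028),(.411,.149,.02)]:print(np.round(solve_ik(list(q),ori(0)),2))
E
```

```text
flask top [286.2 257.3] 30 [ 0.4548 -0.    ]
flask side [326.5 249.8] 48 [ 0.454  -0.0029]
vw top [296.1 216.1] 33 [ 0.5831 -0.0318]
vw side [281.1 245.8] 214 [ 0.5823 -0.0378]
vb top [359.6 206.5] 30 [ 0.6153 -0.2299]
vb side [286.9 214.7] 28 [ 0.6162 -0.2418]
knob res [[224.63844706 125.48359984]]
[-0.13  0.56  1.74 -0.    0.85 -1.7 ]
[-0.42  0.63  1.56 -0.    0.95 -1.99]
[ 0.58  0.48  1.88 -0.    0.78 -0.99]
[-0.27  0.64  1.48 -0.    1.02 -1.84]
[ 0.25  0.41  2.05 -0.    0.68 -1.32]
```

```bash
python3 - <<'E'
from act import *
pick((.5826,-.033),.012)
place((.547,.1495),.016)
for c in("top","side"): cv2.imwrite(f"pics/{c}1.png",get_image(c)[:,:,::-1])
im=np.hstack([cv2.resize(cv2.imread("pics/top1.png")[150:300,165:375],(400,286)),cv2.resize(cv2.imread("pics/side1.png")[195:375,180:380],(400,286))]);cv2.imwrite("pics/a1.png",im)
E
```

```text
grip False [ 0.5829 -0.0331  0.0124] 0.020754774640425102 58.58047842979431
lifted 0.0205 7.25
down True [0.5464 0.1495 0.0154] 0.016
t 11.3
```

View pics/a1.png

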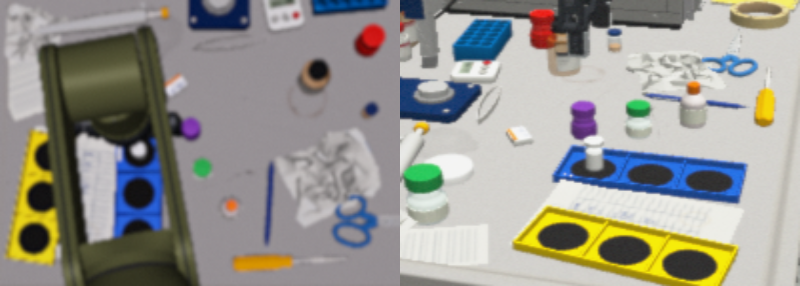

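The white vial stands upright on the far blue pad, at about (141,150) in the top half of the composite. Next: the flask, then the jar.

```bash
python3 - <<'E'
from act import *
pick((.4542,-.003),.011)
place((.4051,.3183),.015,-.152)
pick((.5166,.044),.026)
place((.4726,.3082),.030,-.152)
for c in("top","side"): cv2.imwrite(f"pics/{c}2.png",get_image(c)[:,:,::-1])
im=np.hstack([cv2.resize(cv2.imread("pics/top2.png")[150:300,165:375],(400,286)),cv2.resize(cv2.imread("pics/side2.png")[195:375,180:380],(400,286))]);cv2.imwrite("pics/a2.png",im)
E
```

```text
grip False [ 0.4545 -0.003   0.0117] 0.032343728022913694 58.96794838830829
lifted 0.0326 15.175
down True [0.4046 0.3181 0.0147] 0.015
t 19.6167
grip False [0.517  0.0441 0.0267] 0.02848193909402448 59.57859535643706
lifted 0.0285 23.6333
down True [0.4721 0.308  0.0297] 0.03
t 27.7583
```

View pics/a2.png

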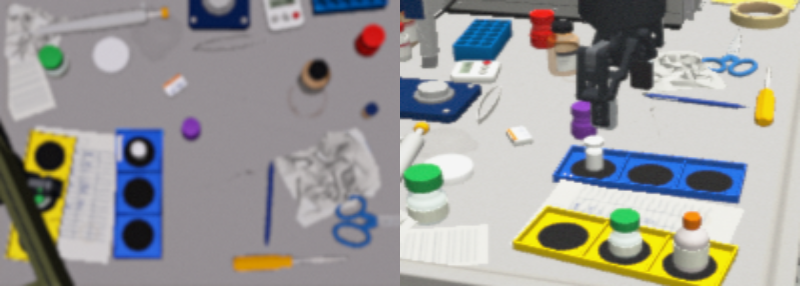

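The flask and jar stand upright on the near and middle yellow pads. Next: the blue vial, then the amber bottle.

```bash
python3 - <<'E'
from act import *
pick((.616,-.2335),.011)
place((.5399,.2977),.015,-.152)
pick((.6708,-.142),.028)
place((.4108,.1495),.032)
move_to([.55,-.05,.3],ori(0))
for c in("top","side"): cv2.imwrite(f"pics/{c}3.png",get_image(c)[:,:,::-1])
im=np.hstack([cv2.resize(cv2.imread("pics/top3.png")[150:300,165:375],(400,286)),cv2.resize(cv2.imread("pics/side3.png")[235:375,200:380],(400,311))[:286]]);cv2.imwrite("pics/a3.png",im)
N=dict(amber_mid=((.4108,.1491),.003),vial_white_mid=((.547,.1493),.003),flask_mid=((.4051,.3183),.003),vial_blue_mid=((.5399,.2977),.003),jar_green_mid=((.4726,.3082),.003))
for n,(xy,z) in N.items():
    r=find(n,{c:cyl(c,xy,[(a+z,b) for a,b in PROF[n]]) for c in("top","side")},z0=z,take=False)
    print(n,r, r and (1e3*(r[0]-xy)).round(1))
E
```

```text
grip False [ 0.6163 -0.2336  0.0114] 0.02100383524153501 58.72922658920288
lifted 0.0206 32.9833
down True [0.5393 0.2975 0.0144] 0.015
t 38.2333
grip False [ 0.6716 -0.142   0.0293] 0.04597632519082759 62.13835053727962
lifted 0.0459 42.675
down True [0.4104 0.1495 0.0322] 0.032
t 47.0667
amber_mid (array([0.4076, 0.1452]), array([ 0.1,  0.2, -0.2,  0.1]), {'top': array([0.4082, 0.1456]), 'side': array([0.4073, 0.1446])}) [-3.2 -3.9]
vial_white_mid (array([0.5465, 0.1471]), array([ 0.2,  0.3, -0.2,  0.2]), {'top': array([0.5473, 0.1477]), 'side': array([0.5462, 0.1462])}) [-0.5 -2.2]
flask_mid (array([0.4049, 0.3159]), array([-0.2,  0.7, -0.4, -0.2]), {'top': array([0.407 , 0.3155]), 'side': array([0.404 , 0.3164])}) [-0.2 -2.4]
vial_blue_mid (array([0.5378, 0.2955]), array([ 0.2,  0.3, -0.2,  0.1]), {'top': array([0.5389, 0.2962]), 'side': array([0.5374, 0.2951])}) [-2.1 -2.2]
jar_green_mid (array([0.4703, 0.3109]), array([0., 0.]), {'side': array([0.4703, 0.3109])}) [-2.3  2.7]
```

View pics/a3.png

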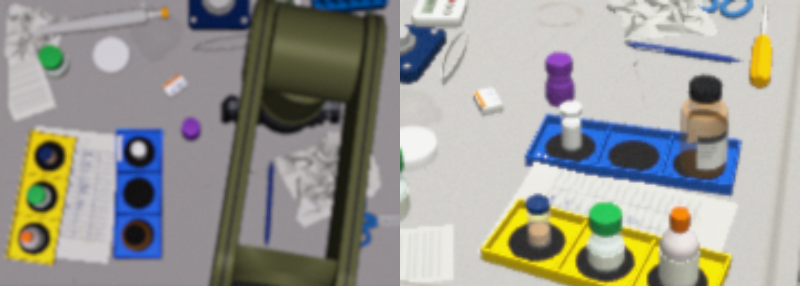

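All five are upright on their own pads. The amber bottle is about 5 mm off centre, so I'll regrip it, shift it a few mm, and hand in after a check.

```bash
python3 - <<'E'
from act import *
p=np.array([.4104,.1495]);pick(p,.032,hov=.16)
place(p+[.003,.0035],.032,hov=.16)
move_to([.55,-.05,.3],ori(0))
for c in("top","side"): cv2.imwrite(f"pics/{c}4.png",get_image(c)[:,:,::-1])
im=np.hstack([cv2.resize(cv2.imread("pics/top4.png")[150:300,165:375],(400,286)),cv2.resize(cv2.imread("pics/side4.png")[235:375,200:380],(400,311))[:286]]);cv2.imwrite("pics/a4.png",im)
n="amber_mid";xy=(.4108,.1491)
print(find(n,{c:cyl(c,xy,PROF[n]) for c in("top","side")},z0=.003,take=False),read_state()["t"])
E
```

```text
grip False [0.4109 0.1496 0.033 ] 0.045968908268622745 60.51317494595423
lifted 0.0461 52.0167
down True [0.4132 0.1529 0.033 ] 0.032
t 54.7833
(array([0.4104, 0.1495]), array([ 0.4,  0.5, -0.4,  0.4]), {'top': array([0.412 , 0.1508]), 'side': array([0.4096, 0.1476])}) 56.075
```

View pics/a4.png

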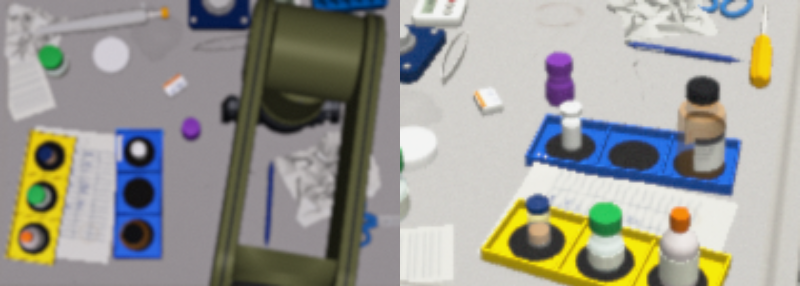

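All five are upright and near the middle of their pads, the fuse carton hasn't moved, and the arm is clear.

```bash
python3 -c "
from plant import *
print(hand_in())"
```

```text
the job is handed in; nothing more can be done
None
```

Both kits are made up and handed in at about 56 s: all five items stand upright near the middle of their own pads in the right trays, by the last pictures and fits, and the fuse carton was left where it lay; no verdict came back.

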